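# Bolt a transit crate shut at the packing bench

### The arm

A 7-joint arm with a two-finger parallel gripper is mounted at the origin on the work surface. World frame = base frame: x ahead of the robot, y to its left, z up, the work surface at z = 0. Lengths are in m, angles in rad, forces in N, time in s.
With the tool pointing down it reaches from about 0.425 to 0.875 m from the base axis. Payload 4.7 kg.
Tool frame: the origin (TCP) lies midway between the tips of the shut fingers; the grasp point (between the pads) lies 19 mm behind it (ctrl.grip_point_offset is the distance from the TCP to the grasp point, in m); z points along the fingers, y is the line along which they close (so a half turn about z gives the same grasp; the last joint's range is limited). The gripper opens to 87 mm and grips with 3 to 60 N. Pads are 19 mm wide; open, the fingers measure 117 mm over their backs; the gripper's body (75 mm by 190 mm) begins 51 mm behind the grasp point.
Start: joints at [-1.32, 0.321, -0.07, 1.45, 0.023, 1.371, -0.057], TCP at [0.153, 0.632, 0.223] pointing down, gripper open.
Joint ranges: [-2.86, 2.86], [-0.3, 2.09], [-1.38, 1.24], [0.06, 2.45], [-1.56, 4.7], [0.09, 2.05], [-2.69, 2.69]. Speed limits (rad/s): [2.57, 2.57, 3.14, 3.14, 3.14, 3.14, 3.14].

### API

Orientations are given as a rotation vector (axis times angle).
In Python, from bench import ctrl gives the robot as it stands.
- The arm moves only by the tool move_arm, never from a script. Its argument "increments" is text: rows parted by semicolons, each of 7 numbers parted by spaces: the shift along the world's x, y, z in mm, then the turn, a rotation vector about the world's x, y, z in degrees, then the closure in counts, from 0 (fully open) to 255 (shut). A call has exactly 8 rows; each row shifts and turns the commanded pose from where the row before left it; what a row does not reach is not made up. A row lasts 1/12 s, in which the tool goes at most 41.7 mm and 7.16 degrees, less where a joint would pass 70% of its speed; a pose out of reach is approached as far as the arm can. A call with a gripper value outside its range is refused whole. The fingers move at their own pace and stop on an object; "grip_force" is the grip in N (left out, the last holds). Time passes only in rows, so rows that do not move let the fingers close, or fill a call up. It gives the time, the measured TCP pose, the force, the opening and the grip force at its end, in the units of the state.
- ctrl.get_state(): the state, without advancing time (a new reading comes with each control period).
- ctrl.get_image(name): name is "scene" or "side" or "wrist"; returns a dict with "frame" (400x640x3 uint8, red, green, blue), "depth" (400x640 float32, m along the optical axis (not along the pixel's ray), 0 where there is no reading), "fx", "fy", "cx", "cy" (pixels), "k1" (the pictures are not rectified: a ray, as slopes to the right and down, at radius r is drawn at 1 + k1 r^2 times it, then the intrinsics apply), "position" and "orientation" of the camera in the world. Camera axes: x right, y down, z forward; pixel columns grow to the right and rows downward; lengths in m; the calibration is good to about 2 mm. A picture is of the moment at which its call begins.
- ctrl.close_job(): hands the job in; it is judged then, once.
Trained networks look in a picture, given as the dict that the camera call returned (one of the last four; its "shot" number tells which), for a name from the list of things; names that differ only in an ending like _2 or _b are one class to them, and where a whole thing is asked for, a point or a joint stands for the part that bears it (a point fixed in the world has none). Each returns a list of dicts, best first, with "score" (0 to 1); they miss things now and then, are a little off and sometimes report something else, mostly with a low value. They report only what shows in the picture. A call takes as long as a camera call.
- ctrl.find_in(target, picture): "centre" ([x, y, z] in m, in world coordinates, good to about 4 mm: the middle of the surface that is visible of it).
- ctrl.silhouettes(target, picture): "region" (400x640 bool, what is visible of it).
The state is a dict: "time": time; "joint_positions": joint angles; "qd": joint speeds; "joint_torque": joint torques, N m; "position": TCP position; "tool_rot": TCP orientation; "ft_force": force on the tool from outside, world axes, zero at the start; "torque": the same for the moment, N m; "grip_width": opening from 0.0 (shut) to 1.0 (fully open); "grip_force": force on a finger pad.
Only numpy, scipy, OpenCV 4.12 (cv2) and the standard library are available. Lean on these libraries where they do the work, as an engineer would, in place of code of your own. Each camera call takes 0.05 s, during which the arm holds its last target. There are 200 camera calls.

### The job

This plywood crate is ready for the conveyor: bolt its flap shut. The flap rides up a few millimetres on its seal, so lift the bolt's handle out of its notch, press down on the raised handle until the bolt is level with its keeper, slide it through the keeper until it is fully home against its stop, and lay the handle down into the other notch. It needs no more than the push of a thumb: do not ram the bolt into the keeper or the stop or lean hard on the crate, and leave the other things on the bench alone.

Things in the scene. Friction and masses are not known exactly. Their poses are not given: they have to be found in the camera images.
- crate: plywood crate, fixed, 280 (x) x 380 (y) x 150 mm high, z up, origin: centre of its underside. Its top is split by a seam along x at y = -18 mm: the -y half is fixed, the +y half is the hinged flap. A barrel bolt in an open channel case (14 mm wide inside, walls 12 and end brackets 16 mm above the rod's axis) is screwed on the flap by hand (to 4 mm) along y at x = 0 and shoots to -y over the seam
- flap: plywood flap, 280 (x) x 206 (y) x 12 mm, hinged at its outer (+y) edge. Origin: mid hinge line, level with its top face; axes parallel to the crate's when down. A sprung seal holds its seam edge 6 to 8 mm high; 8 to 14 N pressed down on the knob brings it onto a rigid rail under the seam. Lifting the handle hard opens it
- rod: steel bolt rod, 12 mm thick, 94 mm long, axis 12.5 mm above the flap's top. Origin: its tip (-y end), axes as the flap's. Slides to -y, friction 4 to 8 N, between two end brackets. The drawn notch is long (20 mm of play) and the rod lies anywhere in it: 42 to 62 mm remain to the home stop, which only feel can tell. The home notch is right at that stop and reaches 2 mm back from it
- knob (a point): point in the bolt handle's round steel knob (18 mm across; from 26 to 62 mm off the rod's axis, this point at 50), 72 mm behind the rod's tip. At its foot a 28 mm collar, 22 to 26 mm off, on a square 8 mm stem. In a notch it leans to -x, 20 degrees above level, axes as the flap's; it lifts about the rod to upright (90), stays above 76 between the notches, and falls into a notch by its weight
- keeper: steel staple for the rod on the fixed half, 31 (x) x 16 (y) x 28 mm high. Origin: centre of its underside on the crate's top, axes as the crate's. Opening along y, 17 mm wide, centred on x = 0; its bar begins 20 mm above the origin: with the flap down the rod passes 1.5 mm under it, with the flap up it butts on it. Fitted by hand, centre 24 to 30 mm beyond the seam
- tape_gun: packing tape dispenser lying on its side, bystander, about 160 x 185 x 55 mm, origin at the centre of its underside
- tape_roll: spare roll of tape lying flat, bystander, 100 mm across, 48 mm high, origin at the centre of its underside
- scanner: hand barcode scanner lying on its side, bystander, about 85 x 160 x 45 mm, origin on its underside

How it is judged:
On the way, in this order (a step that is already met when the one before it is completed fails the run):
1. the handle is lifted clear of its notch, the bolt still drawn back (angle between knob's own z axis and vertical above 0.8 rad and y of rod in the frame of keeper above 0 m), for 0.1 s.
2. the bolt has gone through the keeper, under its bar (y of rod in the frame of keeper below -0.008 m and z of rod in the frame of keeper below 0.0165 m), for 0.1 s.
At the end, for the whole second after the job is handed in: the rod's tip stands at least 8 mm beyond the keeper's centre (out of its far side), under the keeper's bar; the handle lies in the home notch, within 0.12 rad of its rest position; everything is at rest and released (all of step 2 and angle between knob's own z axis and vertical below 0.12 rad and linear speed of rod below 0.01 m/s); the robot touches nothing.
It fails at once if the bolt is rammed into the keeper (over 25 N) (contact force between rod and keeper above 25 N).
It fails at once if the bolt or its handle is forced against its case (over 22 N) (contact force between rod and flap above 22 N).
It fails at once if the flap is pressed on the crate with over 40 N (contact force between flap and crate above 40 N).
It fails at once if a bystander is moved more than 30 mm (distance of any of tape_gun, tape_roll, scanner from where it was at the start of the episode above 0.03 m).
It also fails if it takes over 64 s, if anything falls off the work surface, if the arm or the gripper's body presses on something with over 40 N, if the wrist force passes 120 N, or if a joint passes its speed limit or range.

## Working session

There is one attempt and no reset: what is moved stays moved. The work goes in short steps, Python scripts to look and compute and a tool call to move; the robot and the scene stay as the last step left them, time stands still between calls to the robot, and variables do not carry over. Pictures are saved under pics/ and viewed, at most 10 in all, crops included, and the job is handed in when it is done.

Besides the shell and the picture viewer there is one more tool, called after "Emit:" by a JSON object that holds its "method" and its "body". move_arm: Moves the arm, as the interface text tells. Its arguments: {"type":"object","properties":{"increments":{"type":"string"},"grip_force":{"type":"number"}},"required":["increments"]}

```bash
ls; mkdir -p pics; cat > h.py <<'E'
import numpy as np, cv2
from bench import ctrl
from scipy.spatial.transform import Rotation as R
def rot(o):
    o=np.array(o,float)
    if o.shape==(3,3): return o
    return R.from_rotvec(o).as_matrix() if o.size==3 else R.from_quat(o).as_matrix()
def cloud(p):
    v,u=np.mgrid[0:400,0:640]
    xd=(u-p["cx"])/p["fx"]; yd=(v-p["cy"])/p["fy"]
    x,y=xd.copy(),yd.copy()
    for _ in range(8):
        s=1+p["k1"]*(x*x+y*y); x=xd/s; y=yd/s
    d=p["depth"]; c=np.stack([x*d,y*d,d],-1)
    w=c@rot(p["orientation"]).T+np.array(p["position"]); w[d==0]=np.nan
    return w
def save(p,name): cv2.imwrite("pics/"+name,p["frame"][:,:,::-1])
E
python3 - <<'E'
from h import *
s=ctrl.get_state(); print(s)
for n in ["scene","side"]:
    p=ctrl.get_image(n); save(p,n+"0.png"); np.save(n+"0.npy",cloud(p))
    print(n,p["position"],p["orientation"],p["fx"],p["k1"])
    for t in ["crate","flap","rod","knob","keeper","tape_gun","tape_roll","scanner"]:
        r=ctrl.find_in(t,p); print(t,[(np.round(q["centre"],4).tolist(),round(q["score"],2)) for q in r[:2]])
E
```

```text
pics
{'time': 0.0, 'joint_positions': array([-1.31992267,  0.32181971, -0.07011774,  1.45167585,  0.0226037 ,
        1.37077305, -0.05690342]), 'qd': array([-0.00057088,  0.0003226 ,  0.00121587, -0.00129463,  0.00159579,
        0.00183717,  0.00073514]), 'joint_torque': array([ 2.49964833e-04, -4.91278660e+01, -4.03638314e-01, -3.12526023e+01,
       -6.38427841e-02,  4.36007779e-02,  1.70398771e-04]), 'position': array([0.15237015, 0.63132626, 0.22146347]), 'tool_rot': array([-3.70946786e-01, -3.11948056e+00,  2.95859878e-03]), 'ft_force': array([-0.50409086,  0.49365122, -0.0139676 ]), 'torque': array([-0.03771832,  0.01323478,  0.02362367]), 'grip_force': 0.0, 'grip_width': 1.0012705037142797}
scene [ 0.98135621 -0.86623195  1.03944438] [-2.25282045 -0.53982057  0.26646748] 445.4804960425892 0.02663920808897666
crate [([0.5722, -0.0474, 0.1503], 0.57)]
flap [([0.5667, 0.1018, 0.1527], 0.63)]
rod [([0.5326, 0.0795, 0.178], 0.5)]
knob []
keeper [([0.5489, -0.0188, 0.1651], 0.71)]
tape_gun [([0.5815, 0.4767, 0.0433], 0.95)]
tape_roll [([0.6138, -0.4829, 0.0408], 0.71), ([0.5825, 0.475, 0.04], 0.35)]
scanner [([0.4118, -0.5396, 0.0361], 0.59)]
side [ 0.44299186 -1.40929529  0.88666621] [-2.05582584  0.05020748 -0.02884652] 440.8225349916425 -0.1080318288991558
crate [([0.5388, -0.1301, 0.1562], 0.91)]
flap [([0.5441, 0.0894, 0.1546], 0.75)]
rod []
knob [([0.5186, 0.0822, 0.1803], 0.52)]
keeper [([0.54, -0.0233, 0.1575], 0.62)]
tape_gun [([0.5816, 0.4971, 0.0539], 0.57)]
tape_roll [([0.6056, -0.4981, 0.0351], 0.63)]
scanner []
```

```bash
python3 - <<'E'
from h import *
im=cv2.imread("pics/scene0.png"); c=np.load("scene0.npy")
m=(abs(c[...,0]-.55)<.25)&(abs(c[...,1]-.03)<.26)&(c[...,2]>.12)&(c[...,2]<.25)
v,u=np.where(m); print(u.min(),u.max(),v.min(),v.max())
a=im[v.min():v.max(),u.min():u.max()]; f=min(800/a.shape[1],600/a.shape[0]); print(f)
cv2.imwrite("pics/scene0c.png",cv2.resize(a,None,fx=f,fy=f,interpolation=cv2.INTER_CUBIC))
# crate top: min area rect of the fixed half+flap
t=m&(c[...,2]>.142)&(c[...,2]<.175)
P=c[t]; r=cv2.minAreaRect((P[:,:2]*1000).astype(np.float32)); print(r)
for y in np.arange(-.2,.26,.02):
    q=P[abs(P[:,1]-y)<.01]; print(round(y,2),len(q),np.round(np.nanmedian(q[:,2]),4), np.round(np.percentile(q[:,0],[1,99]),3))
E
```

```text
270 413 149 262
5.3097345132743365
((545.0032958984375, 30.0887451171875), (388.3206481933594, 284.2940368652344), 85.5798110961914)
  return np.nanmean(a, axis, out=out, keepdims=keepdims)
Traceback (most recent call last):
IndexError: index -1 is out of bounds for axis 0 with size 0
```

View pics/scene0c.png

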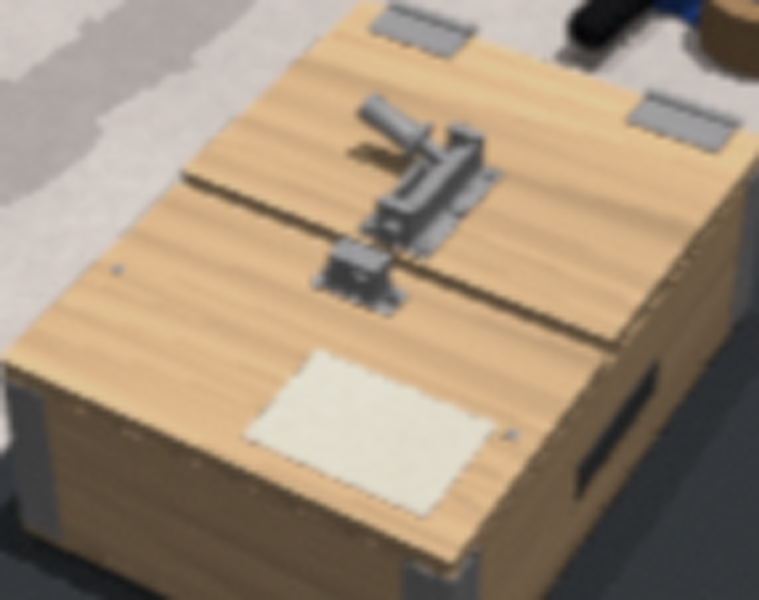

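The crop shows the crate with y' nearly along world y (yaw about −4.4°). The bolt case is at crop (430,190), with the handle leaning to −x at (390,115) and the keeper at (355,270). I'm moving the wrist camera over it.

Emit:
{"method": "move_arm", "body": {"increments": "15 -23 6 0 0 0.4 0;15 -23 6 0 0 0.4 0;15 -23 6 0 0 0.4 0;15 -23 6 0 0 0.4 0;15 -23 6 0 0 0.4 0;15 -23 6 0 0 0.4 0;15 -23 6 0 0 0.4 0;15 -23 6 0 0 0.4 0"}}

```text
time: 1.57
position: [0.2731, 0.4467, 0.2711]
tool_rot: [0.283, 3.129, 0.001]
ft_force: [0.2, 0.4, -0.4]
grip_width: 0.999
grip_force: 0.0
```

Emit:
{"method": "move_arm", "body": {"increments": "15 -23 6 0 0 0.4 0;15 -23 6 0 0 0.4 0;15 -23 6 0 0 0.4 0;15 -23 6 0 0 0.4 0;15 -23 6 0 0 0.4 0;15 -23 6 0 0 0.4 0;15 -23 6 0 0 0.4 0;15 -23 6 0 0 0.4 0"}}

```text
time: 2.23
position: [0.393, 0.2626, 0.3191]
tool_rot: [0.196, 3.135, 0.001]
ft_force: [0.9, -0.1, -0.1]
grip_width: 1.003
grip_force: 0.0
```

Emit:
{"method": "move_arm", "body": {"increments": "15 -23 6 0 0 0.4 0;15 -23 6 0 0 0.4 0;15 -23 6 0 0 0.4 0;15 -23 6 0 0 0.4 0;15 -23 6 0 0 0.4 0;15 -23 6 0 0 0.4 0;0 0 0 0 0 0 0;0 0 0 0 0 0 0"}}

```text
time: 2.9
position: [0.4833, 0.1243, 0.3551]
tool_rot: [0.137, 3.138, 0.001]
ft_force: [-0.6, 0.3, 0.4]
grip_width: 0.997
grip_force: 0.0
```

```bash
python3 - <<'E'
from h import *
p=ctrl.get_image("wrist"); save(p,"w1.png"); np.save("w1.npy",cloud(p)); print(p["position"],rot(p["orientation"]),p["fx"])
for t in ["flap","rod","knob","keeper"]:
    r=ctrl.find_in(t,p); print(t,[(np.round(q["centre"],4).tolist(),round(q["score"],2)) for q in r[:2]])
    r=ctrl.silhouettes(t,p)
    for q in r[:1]:
        v,u=np.where(q["region"]); print(u.min(),u.max(),v.min(),v.max())
        np.save("sil_"+t+".npy",q["region"])
E
```

```text
[0.40140688 0.13132222 0.51547374] [[ 0.08709524  0.95152664  0.29497707]
 [ 0.99619904 -0.0835979  -0.02447162]
 [ 0.00137407  0.29598724 -0.95519091]] 321.84906935622564
flap [([0.5096, 0.1182, 0.1502], 0.81)]
228 416 102 318
rod [([0.5306, 0.0856, 0.1839], 0.96), ([0.5985, -0.4289, 0.0286], 0.62)]
235 305 180 232
knob [([0.5166, 0.0892, 0.1908], 0.73)]
282 305 181 225
keeper [([0.5356, -0.0134, 0.1678], 0.9), ([0.5321, 0.085, 0.1835], 0.57)]
197 223 203 243
```

View pics/w1.png

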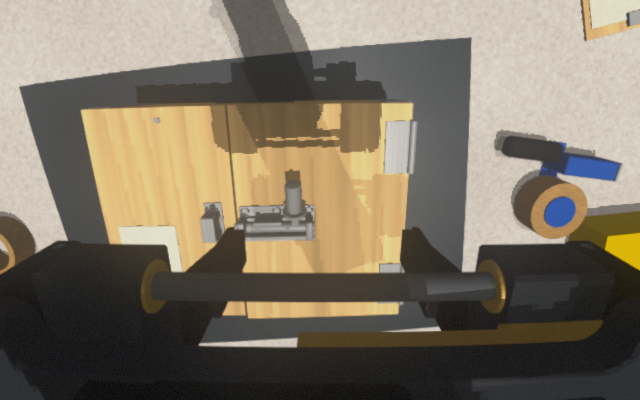

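The wrist view shows the knob at (292,185), the rod and case at (240–315, 205–240), the keeper at (210,222) and the seam at u≈230. Next I'll fit the geometry from the depth.

```bash
python3 - <<'E'
from h import *
c=np.load("w1.npy"); im=cv2.imread("pics/w1.png")
# crate left edge (-y face) & right edges: yaw from flap/seam edges via top points
t=(abs(c[...,2]-.152)<.012)
v,u=np.where(t); ok=(v>100)&(v<235)&(u>60)&(u<430)
P=c[v[ok],u[ok]]; 
# min x edge of crate per y -> line
ys=np.arange(-.14,.19,.01); e=[(y,P[abs(P[:,1]-y)<.005][:,0].min()) for y in ys if (abs(P[:,1]-y)<.005).sum()>5]
e=np.array(e); k=np.polyfit(e[:,0],e[:,1],1); print("x edge slope deg",np.degrees(np.arctan(k[0])),"x0",k[1],np.std(e[:,1]-np.polyval(k,e[:,0])))
for lo,hi in[(-.15,-.05),(.02,.05),(.13,.18)]:
    q=P[(P[:,1]>lo)&(P[:,1]<hi)]; print(lo,hi,np.median(q[:,2]))
# tall points near bolt
b=(c[...,0]>.44)&(c[...,0]<.62)&(c[...,1]>-.06)&(c[...,1]<.2)&(c[...,2]>.163)&(c[...,2]<.26)
v,u=np.where(b); ok=(v<250)&(u>190)&(u<330); v,u=v[ok],u[ok]; Q=c[v,u]
print(len(Q),Q.min(0),Q.max(0))
yaw=-k[0]*-1
a=np.arctan(k[0]); ex=np.array([np.cos(a),-np.sin(a)]); ey=np.array([np.sin(a),np.cos(a)])
H=np.full((400,640),-1)
H[v,u]=np.round((Q[:,2]-.15)*1000)
for vv in range(168,246,2): print(vv,' '.join('%3d'%x if x>0 else '  .' for x in H[vv,196:324:3]))
for lo in np.arange(.49,.56,.005):
    q=Q[abs(Q[:,0]-lo)<.0025]; q=q[q[:,1]>.03]
    if len(q): print(round(lo,3),"y",np.round(np.percentile(q[:,1],[0,50,100]),4),"zmax",round(q[:,2].max(),4),len(q))
s=np.load("sil_knob.npy"); 
K=c[s]; K=K[(K[:,2]>.16)]; print("knob",K.mean(0),K.min(0),K.max(0))
s=np.load("sil_keeper.npy"); K=c[s]; K=K[K[:,2]>.17]; print("keeper top",K.mean(0),K.min(0),K.max(0))
E
```

```text
x edge slope deg 4.299808111232323 x0 0.40288120822031986 0.00027629947037656396
-0.15 -0.05 0.1480777235300922
0.02 0.05 0.15404959145449493
0.13 0.18 0.1503508397078776
2652 [ 0.48943085 -0.02383677  0.16302291] [0.56218463 0.10769474 0.19450017]
168   .   .   .   .   .   .   .   .   .   .   .   .   .   .   .   .   .   .   .   .   .   .   .   .   .   .   .   .   .   .   .   .   .   .   .   .   .   .   .   .   .   .   .
170   .   .   .   .   .   .   .   .   .   .   .   .   .   .   .   .   .   .   .   .   .   .   .   .   .   .   .   .   .   .   .   .   .   .   .   .   .   .   .   .   .   .   .
172   .   .   .   .   .   .   .   .   .   .   .   .   .   .   .   .   .   .   .   .   .   .   .   .   .   .   .   .   .   .   .   .   .   .   .   .   .   .   .   .   .   .   .
174   .   .   .   .   .   .   .   .   .   .   .   .   .   .   .   .   .   .   .   .   .   .   .   .   .   .   .   .   .   .   .   .   .   .   .   .   .   .   .   .   .   .   .
176   .   .   .   .   .   .   .   .   .   .   .   .   .   .   .   .   .   .   .   .   .   .   .   .   .   .   .   .   .   .   .   .   .   .   .   .
[... 6236 characters left out ...]
64
0.515 y [0.0799 0.0897 0.0978] zmax 0.1883 64
0.52 y [0.0778 0.0889 0.0972] zmax 0.1869 60
0.525 y [0.0745 0.0881 0.1007] zmax 0.1851 103
0.53 y [0.0746 0.0897 0.1014] zmax 0.1871 131
0.535 y [0.0301 0.0478 0.0961] zmax 0.1864 105
0.54 y [0.0301 0.0648 0.1072] zmax 0.1813 231
0.545 y [0.0306 0.0716 0.1077] zmax 0.1816 260
0.55 y [0.03   0.0747 0.1076] zmax 0.1815 230
0.555 y [0.0302 0.0615 0.1072] zmax 0.1813 394
0.56 y [0.0416 0.0896 0.1057] zmax 0.1813 144
knob [0.51448846 0.08977103 0.1842356 ] [0.49007667 0.07455312 0.16026848] [0.5461629  0.10071524 0.19450017]
keeper top [ 0.54107613 -0.01428952  0.17502764] [ 0.52641763 -0.02383677  0.17001267] [ 0.55750604 -0.00605063  0.17741645]
```

Emit:
{"method": "move_arm", "body": {"increments": "3 -4.5 -20 0 0 0.1 0;3 -4.5 -20 0 0 0.1 0;3 -4.5 -20 0 0 0.1 0;3 -4.5 -20 0 0 0.1 0;3 -4.5 -20 0 0 0.1 0;3 -4.5 -20 0 0 0.1 0;3 -4.5 -20 0 0 0.1 0;2 -4.5 -20 0 0 0 0", "grip_force": 5}}

```text
time: 4.02
position: [0.5056, 0.0899, 0.1937]
tool_rot: [0.11, 3.139, 0.0]
ft_force: [-0.9, -0.2, -0.5]
grip_width: 0.998
grip_force: 0.0
```

Emit:
{"method": "move_arm", "body": {"increments": "0 0 -6 0 0 0 0;0 0 -6 0 0 0 0;0 0 -6 0 0 0 0;0 0 -6 0 0 0 0;0 0 -6 0 0 0 0;0 0 0 0 0 0 0;0 0 0 0 0 0 120;0 0 0 0 0 0 120"}}

```text
time: 4.68
position: [0.5058, 0.09, 0.165]
tool_rot: [0.111, 3.139, 0.001]
ft_force: [0.0, 0.3, -0.4]
grip_width: 0.919
grip_force: 0.0
```

```bash
python3 - <<'E'
from h import *
print(ctrl.get_state())
p=ctrl.get_image("wrist"); im=p["frame"][:,:,::-1]
cv2.imwrite("pics/w2.png",cv2.resize(im[130:330,160:480],(800,500),interpolation=cv2.INTER_CUBIC))
E
```

```text
{'time': 4.6833, 'joint_positions': array([-0.71372849,  0.06437003,  0.50803441,  1.87927435, -0.03371622,
        1.20541766,  1.30543719]), 'qd': array([ 0.00079411, -0.0029134 ,  0.0017006 , -0.00320068,  0.00160377,
        0.00047332,  0.00066923]), 'joint_torque': array([-3.50051012e-02, -2.87694526e+01,  9.66046751e-01, -2.95383489e+01,
        2.05344247e-02,  9.13203321e-02, -1.28931924e-04]), 'position': array([0.50581155, 0.09003722, 0.16503889]), 'tool_rot': array([1.11176609e-01, 3.13886336e+00, 6.06846494e-04]), 'ft_force': array([ 0.02842552,  0.28873622, -0.36368268]), 'torque': array([ 0.04664652,  0.03548358, -0.02451466]), 'grip_force': 0.0, 'grip_width': 0.9193848629973891}
```

View pics/w2.png

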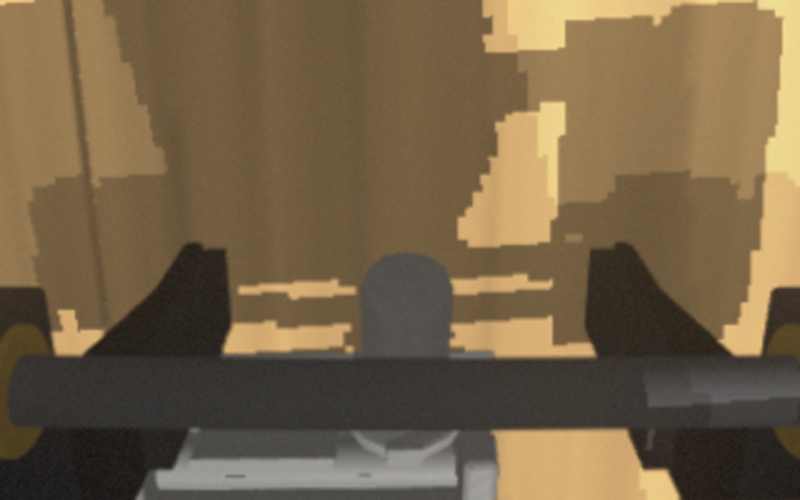

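The knob at crop (407,300) is midway between the finger tips (228 and 588), so it's centred. Closing gently.

Emit:
{"method": "move_arm", "body": {"increments": "0 0 0 0 0 0 180;0 0 0 0 0 0 190;0 0 0 0 0 0 200;0 0 0 0 0 0 215;0 0 0 0 0 0 255;0 0 0 0 0 0 255;0 0 0 0 0 0 255;0 0 0 0 0 0 255", "grip_force": 5}}

```text
time: 5.4
position: [0.5055, 0.0899, 0.1646]
tool_rot: [0.111, 3.14, 0.0]
ft_force: [-0.6, 0.1, 0.7]
grip_width: 0.285
grip_force: 0.0
```

Emit:
{"method": "move_arm", "body": {"increments": "0 0 0 0 0 0 255;0 0 0 0 0 0 255;0 0 0 0 0 0 255;0 0 0 0 0 0 255;0 0 0 0 0 0 255;0 0 0 0 0 0 255;0 0 0 0 0 0 255;0 0 0 0 0 0 255"}}

```text
time: 6.07
position: [0.5055, 0.0897, 0.1646]
tool_rot: [0.112, 3.14, -0.0]
ft_force: [0.3, -1.3, 0.8]
grip_width: 0.205
grip_force: 5.0
```

Emit:
{"method": "move_arm", "body": {"increments": "1.4 -0.1 3.2 0 0 0 255;1.5 -0.1 3.1 0 0 0 255;1.8 -0.1 3 0 0 0 255;2 -0.2 2.9 0 0 0 255;2.2 -0.2 2.7 0 0 0 255;2.4 -0.2 2.5 0 0 0 255;2.6 -0.2 2.3 0 0 0 255;2.7 -0.2 2.2 0 0 0 255"}}

```text
time: 6.73
position: [0.5224, 0.0889, 0.1868]
tool_rot: [0.111, 3.14, 0.001]
ft_force: [-0.9, 0.9, -0.4]
grip_width: 0.207
grip_force: 5.0
```

Emit:
{"method": "move_arm", "body": {"increments": "2.9 -0.2 2 0 0 0 255;3 -0.2 1.7 0 0 0 255;3.1 -0.2 1.5 0 0 0 255;3.2 -0.3 1.2 0 0 0 255;3.3 -0.3 1 0 0 0 255;3.4 -0.3 0.8 0 0 0 255;3.4 -0.3 0.5 0 0 0 255;2 -0.2 0.3 0 0 0 255"}}

```text
time: 7.4
position: [0.5468, 0.0871, 0.1954]
tool_rot: [0.111, 3.14, 0.001]
ft_force: [-1.0, 4.2, -1.9]
grip_width: 0.207
grip_force: 5.0
```

Emit:
{"method": "move_arm", "body": {"increments": "0.5 0 0 0 0 0 255;0.5 0 0 0 0 0 255;0.5 0 0 0 0 0 255;0 0 0 0 0 0 255;0 0 0 0 0 0 255;0 0 0 0 0 0 255;0 0 0 0 0 0 255;0 0 0 0 0 0 255"}}

```text
time: 8.07
position: [0.5475, 0.087, 0.1953]
tool_rot: [-0.111, -3.139, -0.001]
ft_force: [-2.9, 3.7, -2.3]
grip_width: 0.21
grip_force: 5.0
```

```bash
python3 - <<'E'
from h import *
print(ctrl.get_state()["ft_force"])
p=ctrl.get_image("side"); im=p["frame"]; c=cloud(p)
m=(abs(c[...,0]-.545)<.07)&(abs(c[...,1]-.05)<.09)&(c[...,2]>.15)&(c[...,2]<.25)
v,u=np.where(m); print(u.min(),u.max(),v.min(),v.max())
a=im[v.min()-10:v.max()+10,u.min()-10:u.max()+10,::-1]; f=min(800/a.shape[1],600/a.shape[0])
cv2.imwrite("pics/s3.png",cv2.resize(a,None,fx=f,fy=f,interpolation=cv2.INTER_CUBIC))
E
```

```text
[-2.92766354  3.7462878  -2.31184094]
310 349 166 199
```

View pics/s3.png

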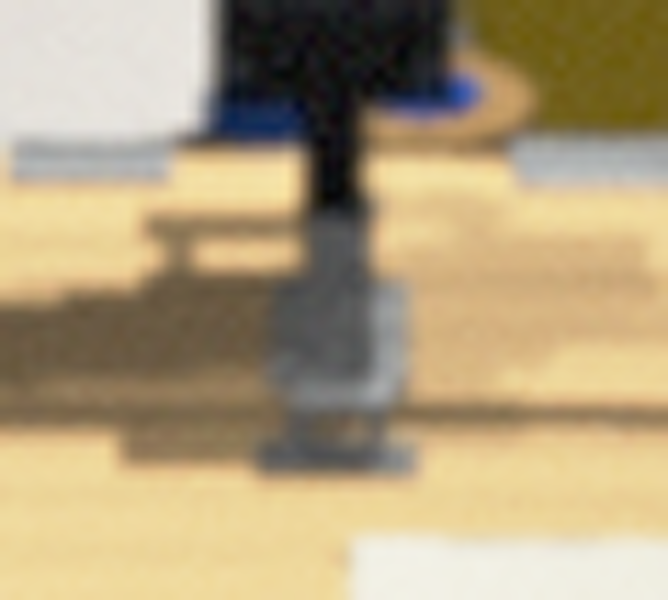

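Crop s3: the handle stands upright in the fingers at (340,230) and the flap is still up. I'll grip firmer, then press down in small steps.

Emit:
{"method": "move_arm", "body": {"increments": "-0.4 0 0 0 0 0 255;0 0 0 0 0 0 255;0 0 0 0 0 0 255;0 0 0 0 0 0 255;0 0 -0.5 0 0 0 255;0 0 -0.5 0 0 0 255;0 0 -0.5 0 0 0 255;0 0 -0.5 0 0 0 255", "grip_force": 25}}

```text
time: 8.78
position: [0.5474, 0.0866, 0.1939]
tool_rot: [-0.111, -3.139, -0.001]
ft_force: [-4.2, 3.4, 1.1]
grip_width: 0.202
grip_force: 24.9
```

Emit:
{"method": "move_arm", "body": {"increments": "-0.5 0 -0.5 0 0 0 255;0 0 -0.5 0 0 0 255;0 0 -0.5 0 0 0 255;0 0 -0.5 0 0 0 255;0 0 0 0 0 0 255;0 0 0 0 0 0 255;0 0 0 0 0 0 255;0 0 0 0 0 0 255"}}

```text
time: 9.45
position: [0.5474, 0.0861, 0.1923]
tool_rot: [0.112, 3.139, 0.0]
ft_force: [-3.7, 2.2, 6.2]
grip_width: 0.197
grip_force: 24.9
```

Emit:
{"method": "move_arm", "body": {"increments": "-0.4 0 -0.5 0 0 0 255;0 0 -0.5 0 0 0 255;0 0 -0.5 0 0 0 255;0 0 -0.5 0 0 0 255;0 0 0 0 0 0 255;0 0 0 0 0 0 255;0 0 0 0 0 0 255;0 0 0 0 0 0 255"}}

```text
time: 10.12
position: [0.5475, 0.0858, 0.1911]
tool_rot: [0.113, 3.137, 0.001]
ft_force: [-4.8, 2.0, 8.6]
grip_width: 0.197
grip_force: 24.9
```

Emit:
{"method": "move_arm", "body": {"increments": "-0.5 0 -0.5 0 0 0 255;-0.5 0 -0.5 0 0 0 255;0 0 -0.5 0 0 0 255;0 0 -0.5 0 0 0 255;0 0 0 0 0 0 255;0 0 0 0 0 0 255;0 0 0 0 0 0 255;0 0 0 0 0 0 255"}}

```text
time: 10.78
position: [0.5475, 0.0857, 0.1904]
tool_rot: [0.113, 3.135, 0.001]
ft_force: [-4.6, 1.0, 13.2]
grip_width: 0.196
grip_force: 25.0
```

```bash
python3 - <<'E'
from h import *
for n in ["scene","side","wrist"]:
    p=ctrl.get_image(n); c=cloud(p); 
    x,y,z=c[...,0],c[...,1],c[...,2]
    g=(abs(z-.152)<.012)
    A=[]
    # seam line y ~ .012 - .075*(x-.545)
    for lo,hi in[(-.04,-.01),(.006,.03),(.09,.12)]:
        for xa,xb in [(.43,.52),(.575,.66)]:
            yy=y-(.012-.075*(x-.545)); m=g&(yy>lo)&(yy<hi)&(x>xa)&(x<xb)
            A.append((int(m.sum()),round(float(np.median(z[m]))*1000,1) if m.sum() else 0))
    print(n,A)
c=np.load("w1.npy");x,y,z=c[...,0],c[...,1],c[...,2];yy=y-(.012-.075*(x-.545))
for lo,hi in[(-.04,-.01),(.006,.03),(.09,.12)]:
    m=(abs(z-.152)<.012)&(yy>lo)&(yy<hi)&(x>.43)&(x<.52);print(np.median(z[m])*1000)
E
```

```text
scene [(192, 149.2), (214, 148.8), (167, 149.4), (162, 149.2), (75, 149.1), (175, 149.0)]
side [(89, 150.0), (91, 149.9), (72, 150.4), (67, 150.1), (73, 149.8), (71, 147.2)]
wrist [(6782, 148.2), (9, 147.9), (5696, 148.3), (0, 0), (7388, 148.3), (158, 148.1)]
148.16012946123925
153.92487868646538
151.39386288971824
```

The flap now sits level with the fixed half (148.3 against 148.2 mm) at about 13 N. Sliding to −y' slowly.

Emit:
{"method": "move_arm", "body": {"increments": "0 -1 0 0 0 0 255;-0.1 -1 0 0 0 0 255;-0.1 -1 0 0 0 0 255;-0.1 -1 0 0 0 0 255;0 -1 0 0 0 0 255;-0.1 -1 0 0 0 0 255;-0.1 -1 0 0 0 0 255;-0.1 -1 0 0 0 0 255"}}

```text
time: 11.6
position: [0.547, 0.0801, 0.1905]
tool_rot: [0.11, 3.134, 0.006]
ft_force: [-4.0, 5.2, 12.7]
grip_width: 0.2
grip_force: 25.0
```

Emit:
{"method": "move_arm", "body": {"increments": "-0.1 -1 0 0 0 0 255;-0.1 -1 0 0 0 0 255;-0.1 -1 0 0 0 0 255;-0.1 -1 0 0 0 0 255;0 -1 0 0 0 0 255;-0.1 -1 0 0 0 0 255;-0.1 -1 0 0 0 0 255;-0.1 -1 0 0 0 0 255"}}

```text
time: 12.27
position: [0.5464, 0.072, 0.1905]
tool_rot: [0.11, 3.134, 0.006]
ft_force: [-4.6, 5.3, 12.4]
grip_width: 0.196
grip_force: 25.0
```

Emit:
{"method": "move_arm", "body": {"increments": "-0.1 -1 0 0 0 0 255;-0.1 -1 0 0 0 0 255;-0.1 -1 0 0 0 0 255;-0.1 -1 0 0 0 0 255;0 -1 0 0 0 0 255;-0.1 -1 0 0 0 0 255;-0.1 -1 0 0 0 0 255;0 0 0 0 0 0 255"}}

```text
time: 12.93
position: [0.5458, 0.0646, 0.1905]
tool_rot: [0.111, 3.134, 0.005]
ft_force: [-3.1, 5.8, 11.9]
grip_width: 0.198
grip_force: 25.0
```

Emit:
{"method": "move_arm", "body": {"increments": "-0.1 -1 0 0 0 0 255;-0.1 -1 0 0 0 0 255;-0.1 -1 0 0 0 0 255;-0.1 -1 0 0 0 0 255;0 -1 0 0 0 0 255;-0.1 -1 0 0 0 0 255;-0.1 -1 0 0 0 0 255;-0.1 -1 0 0 0 0 255"}}

```text
time: 13.6
position: [0.5452, 0.0569, 0.1904]
tool_rot: [0.111, 3.134, 0.005]
ft_force: [-4.2, 5.6, 11.6]
grip_width: 0.2
grip_force: 25.0
```

Emit:
{"method": "move_arm", "body": {"increments": "-0.1 -1 0 0 0 0 255;-0.1 -1 0 0 0 0 255;-0.1 -1 0 0 0 0 255;-0.1 -1 0 0 0 0 255;0 -1 0 0 0 0 255;-0.1 -1 0 0 0 0 255;-0.1 -1 0 0 0 0 255;0 0 0 0 0 0 255"}}

```text
time: 14.27
position: [0.5447, 0.0495, 0.1904]
tool_rot: [0.111, 3.134, 0.005]
ft_force: [-2.2, 4.3, 12.2]
grip_width: 0.196
grip_force: 25.0
```

Emit:
{"method": "move_arm", "body": {"increments": "0 -0.5 0.4 0 0 0 255;0 -0.5 0.4 0 0 0 255;-0.1 -0.5 0.2 0 0 0 255;0 -0.5 0 0 0 0 255;0 -0.5 0 0 0 0 255;-0.1 -0.5 0 0 0 0 255;0 -0.5 0 0 0 0 255;0 -0.5 0 0 0 0 255"}}

```text
time: 14.93
position: [0.5441, 0.0457, 0.1906]
tool_rot: [0.111, 3.135, 0.004]
ft_force: [-1.5, 5.8, 8.4]
grip_width: 0.2
grip_force: 25.0
```

Emit:
{"method": "move_arm", "body": {"increments": "0 -0.5 0 0 0 0 255;0 -0.5 0 0 0 0 255;-0.1 -0.5 0 0 0 0 255;0 -0.5 0 0 0 0 255;0 -0.5 0 0 0 0 255;-0.1 -0.5 0 0 0 0 255;0 0 0 0 0 0 255;0 0 0 0 0 0 255"}}

```text
time: 15.6
position: [0.5439, 0.0425, 0.1905]
tool_rot: [0.111, 3.135, 0.004]
ft_force: [-0.8, 5.3, 8.4]
grip_width: 0.201
grip_force: 25.0
```

Emit:
{"method": "move_arm", "body": {"increments": "0 -0.5 0 0 0 0 255;0 -0.5 0 0 0 0 255;-0.1 -0.5 0 0 0 0 255;0 -0.5 0 0 0 0 255;0 -0.5 0 0 0 0 255;-0.1 -0.5 0 0 0 0 255;0 0 0 0 0 0 255;0 0 0 0 0 0 255"}}

```text
time: 16.27
position: [0.5437, 0.0395, 0.1906]
tool_rot: [0.111, 3.135, 0.004]
ft_force: [-2.0, 4.3, 8.8]
grip_width: 0.202
grip_force: 25.0
```

Emit:
{"method": "move_arm", "body": {"increments": "0 -0.5 0 0 0 0 255;0 -0.5 0 0 0 0 255;-0.1 -0.5 0 0 0 0 255;0 -0.5 0 0 0 0 255;0 -0.5 0 0 0 0 255;-0.1 -0.5 0 0 0 0 255;0 0 0 0 0 0 255;0 0 0 0 0 0 255"}}

```text
time: 16.93
position: [0.5435, 0.0365, 0.1905]
tool_rot: [0.111, 3.135, 0.004]
ft_force: [-2.2, 5.1, 8.1]
grip_width: 0.198
grip_force: 25.0
```

Emit:
{"method": "move_arm", "body": {"increments": "0 -0.5 0 0 0 0 255;0 -0.5 0 0 0 0 255;-0.1 -0.5 0 0 0 0 255;0 -0.5 0 0 0 0 255;0 -0.5 0 0 0 0 255;-0.1 -0.5 0 0 0 0 255;0 0 0 0 0 0 255;0 0 0 0 0 0 255"}}

```text
time: 17.6
position: [0.5432, 0.0334, 0.1905]
tool_rot: [0.111, 3.135, 0.004]
ft_force: [-2.2, 5.5, 9.0]
grip_width: 0.2
grip_force: 25.0
```

Emit:
{"method": "move_arm", "body": {"increments": "0 -0.5 0 0 0 0 255;0 -0.5 0 0 0 0 255;-0.1 -0.5 0 0 0 0 255;0 -0.5 0 0 0 0 255;0 -0.5 0 0 0 0 255;-0.1 -0.5 0 0 0 0 255;0 0 0 0 0 0 255;0 0 0 0 0 0 255"}}

```text
time: 18.27
position: [0.5431, 0.032, 0.1905]
tool_rot: [0.109, 3.135, 0.007]
ft_force: [-1.0, 7.0, 8.3]
grip_width: 0.197
grip_force: 25.0
```

Emit:
{"method": "move_arm", "body": {"increments": "0 -0.5 0 0 0 0 255;0 -0.5 0 0 0 0 255;0 -0.5 0 0 0 0 255;0 0 0 0 0 0 255;0 0 0 0 0 0 255;0 0 0 0 0 0 255;0 0 0 0 0 0 255;0 0 0 0 0 0 255"}}

```text
time: 18.93
position: [0.5431, 0.032, 0.1905]
tool_rot: [0.108, 3.135, 0.009]
ft_force: [-0.8, 10.6, 8.3]
grip_width: 0.199
grip_force: 25.0
```

At the stop: y force is 10.6 N with no further motion. I'll ease off and lighten the grip, then lay the handle down.

Emit:
{"method": "move_arm", "body": {"increments": "0 0.5 0.5 0 0 0 255;0 0.5 0.5 0 0 0 255;0 0.5 0.5 0 0 0 255;0 0 0.5 0 0 0 255;0 0 0 0 0 0 255;0 0 0 0 0 0 255;0 0 0 0 0 0 255;0 0 0 0 0 0 255", "grip_force": 5}}

```text
time: 19.6
position: [0.5432, 0.0323, 0.1915]
tool_rot: [0.108, 3.135, 0.006]
ft_force: [-0.1, 9.2, 2.3]
grip_width: 0.207
grip_force: 5.0
```

Emit:
{"method": "move_arm", "body": {"increments": "-2 0.4 0 0 0 0 255;-3 0.5 -0.2 0 0 0 255;-3.4 0.5 -0.5 0 0 0 255;-3.4 0.3 -0.8 0 0 0 255;-3.3 0.3 -1 0 0 0 255;-3.2 0.2 -1.2 0 0 0 255;-3.1 0.2 -1.5 0 0 0 255;-3 0.2 -1.7 0 0 0 255"}}

```text
time: 20.27
position: [0.5189, 0.0341, 0.1843]
tool_rot: [0.11, 3.134, 0.005]
ft_force: [2.3, 6.2, 0.2]
grip_width: 0.207
grip_force: 5.0
```

Emit:
{"method": "move_arm", "body": {"increments": "-2.8 0.2 -2 0 0 0 255;-2.7 0.2 -2.2 0 0 0 255;-2.6 0.2 -2.3 0 0 0 255;-2.4 0.2 -2.5 0 0 0 255;-2.2 0.2 -2.7 0 0 0 255;-2 0.2 -2.9 0 0 0 255;-1.8 0.1 -3 0 0 0 255;-1.5 0.1 -3.1 0 0 0 255"}}

```text
time: 20.93
position: [0.5007, 0.0354, 0.1634]
tool_rot: [0.11, 3.135, 0.005]
ft_force: [2.1, 6.9, 0.1]
grip_width: 0.201
grip_force: 5.0
```

Emit:
{"method": "move_arm", "body": {"increments": "-0.6 0.1 -1.5 0 0 0 255;-0.4 0 -1 0 0 0 255;0 0.4 0 0 0 0 255;0 0.4 0 0 0 0 255;0 0 0 0 0 0 255;0 0 0 0 0 0 255;0 0 0 0 0 0 255;0 0 0 0 0 0 255"}}

```text
time: 21.6
position: [0.4999, 0.0354, 0.1613]
tool_rot: [0.111, 3.135, 0.003]
ft_force: [1.0, 5.1, 1.0]
grip_width: 0.198
grip_force: 5.0
```

Emit:
{"method": "move_arm", "body": {"increments": "0 0.5 0 0 0 0 150;0 0 0 0 0 0 100;0 0 0 0 0 0 60;0 0 0 0 0 0 60;0 0 0 0 0 0 60;0 0 0 0 0 0 60;0 0 0 0 0 0 60;0 0 0 0 0 0 60"}}

```text
time: 22.27
position: [0.4978, 0.0348, 0.1603]
tool_rot: [0.112, 3.14, -0.0]
ft_force: [0.5, 0.1, 1.0]
grip_width: 0.712
grip_force: 0.0
```

Emit:
{"method": "move_arm", "body": {"increments": "0 0 5 0 0 0 40;0 0 10 0 0 0 40;0 0 15 0 0 0 40;-3 0 20 0 0 0 40;-5 0 20 0 0 0 40;-5 0 20 0 0 0 40;-5 0 20 0 0 0 40;-5 0 20 0 0 0 40"}}

```text
time: 22.93
position: [0.4747, 0.0348, 0.2925]
tool_rot: [0.112, 3.138, 0.001]
ft_force: [1.0, 0.3, -0.1]
grip_width: 0.846
grip_force: 0.0
```

```bash
python3 - <<'E'
from h import *
print(ctrl.get_state()["ft_force"])
p=ctrl.get_image("wrist"); c=cloud(p); cv2.imwrite("pics/w4.png",cv2.resize(p["frame"][120:320,140:460,::-1],(800,500),interpolation=cv2.INTER_CUBIC))
s=ctrl.silhouettes("knob",p)[:1]
for q in s:
    K=c[q["region"]]; print("knob",np.nanmedian(K,0),np.nanmin(K,0),np.nanmax(K,0))
x,y,z=c[...,0],c[...,1],c[...,2]
for xa in np.arange(.475,.56,.005):
    m=(abs(x-xa)<.0025)&(y>.0)&(y<.07)&(z>.163)&(z<.24)
    if m.any(): print(round(xa,3),round(z[m].max(),4),np.round(np.percentile(y[m],[1,99]),4))
for lo,hi in[(-.04,-.01),(.006,.02)]:
    yy=y-(.012-.075*(x-.545)); m=(abs(z-.152)<.012)&(yy>lo)&(yy<hi)&(x>.43)&(x<.52);print(np.median(z[m])*1000)
# rod tip beyond keeper
m=(abs(x-.541)<.006)&(y<-.022)&(y>-.06)&(z>.155)&(z<.19); print("tip",m.sum(), np.round([y[m].min(),z[m].max()],4) if m.any() else 0)
E
```

```text
[ 1.04721615  0.25215552 -0.13360987]
knob [0.5105406  0.03495849 0.18225356] [0.48529427 0.02042539 0.14777064] [0.54296226 0.04729615 0.19188405]
0.485 0.1847 [0.029  0.0429]
0.49 0.1919 [0.0279 0.0448]
0.495 0.1914 [0.0275 0.0446]
0.5 0.1899 [0.0271 0.0444]
0.505 0.1879 [0.0266 0.0442]
0.51 0.1861 [0.0261 0.0429]
0.515 0.1848 [0.0258 0.0427]
0.52 0.1822 [0.0204 0.0464]
0.525 0.1846 [0.0213 0.0471]
0.53 0.1843 [0.0253 0.0454]
0.535 0.1798 [0.0212 0.0568]
0.54 0.1796 [0.0009 0.0694]
0.545 0.1798 [0.0006 0.0537]
0.55 0.1804 [0.0055 0.0539]
0.555 0.1787 [0.0208 0.0693]
0.56 0.1753 [0.0374 0.0694]
148.22979429552936
149.82106650958687
tip 121 [-0.0346  0.1765]
```

View pics/w4.png

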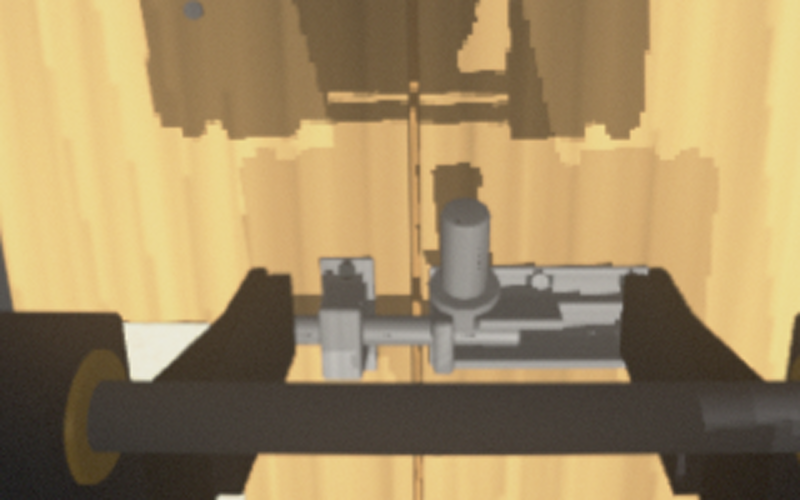

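Crop w4: the rod runs through the keeper at (340,330) and its tip is about 20 mm beyond the keeper's centre. The handle lies in the home notch at (465,250) and the gripper is clear. Handing in.

```bash
python3 -c "
from bench import ctrl
print(ctrl.close_job())"
```

```text
the job is handed in; nothing more can be done
None
```

The flap is bolted shut: the rod is through the keeper and home against its stop, the handle lies in the home notch, the gripper is clear, and the job is handed in (no verdict was returned).

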